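# Tighten the printer's desk anchor eye with a driver through its loop

### The arm

A 6-joint arm with a two-finger parallel gripper is mounted at the origin on the work surface. World frame = base frame: x ahead of the robot, y to its left, z up, the work surface at z = 0. Lengths are in m, angles in rad, forces in N, time in s.
With the tool pointing down it reaches from about 0.25 to 0.775 m from the base axis. Payload 4 kg.
Tool frame: the origin (TCP) lies on the centre line of the jaws, within the pads' length; the fingertips stand 17 mm ahead of it and the grasp point (between the pads) lies 2 mm behind it; z points along the fingers, y is the line along which they close (so a half turn about z gives the same grasp; the last joint's range is limited). The gripper opens to 94 mm and grips with 3 to 60 N. Pads are 16 mm wide; open, the fingers measure 119 mm over their backs; the gripper's body (75 mm by 177 mm) begins 78 mm behind the grasp point.
Start: joints at [-1.394, 0.087, 1.371, -0, 1.684, -0.103], TCP at [0.152, -0.529, 0.223] pointing down, gripper open.
Joint ranges: [-3.1, 3.1], [-0.76, 2.03], [0.27, 2.55], [-1.08, 4.22], [0.17, 2.65], [-2.57, 2.57]. Speed limits (rad/s): [2.79, 2.79, 3.14, 3.14, 3.14, 3.14].

### API

Orientations are given as [roll, pitch, yaw] about the fixed x, y, z axes, in that order (R = Rz(yaw) Ry(pitch) Rx(roll)).
In Python, from bench import robot gives the robot as it stands.
- The arm moves only by the tool servo_tool, never from a script. Its argument "plan" is a list of rows, each a list of 7 numbers: the shift along the tool's x, y, z normalised to -1 to 1, where 1 is 0.1 m, then the turn, a rotation vector about the tool's x, y, z normalised to -1 to 1, where 1 is pi/2 rad, then the finger opening in mm, from 0 to 94. In form: [[x, y, z, ax, ay, az, gripper], ...]. A call has 1 to 12 rows; each row is the pose to reach, as a shift and turn from the pose commanded when the call began, along the tool's axes at that moment; what a row does not reach only later rows make up. A row lasts 1/12 s, in which the tool goes at most 41.7 mm and 7.16 degrees, less where a joint would pass 70% of its speed; a pose out of reach is approached as far as the arm can. A call with a number of a shift or a turn outside -1 to 1 is refused whole. A call with a gripper value outside its range is refused whole. The fingers move at their own pace and stop on an object; the grip force is fixed at half the most. Time passes only in rows, so rows that repeat a pose let the fingers close. It gives the time, the measured TCP pose, the force, the opening and the grip force at its end, in the units of the state.
- robot.get_obs(): the state, without advancing time (a new reading comes with each control period).
- robot.snapshot(name): name is "scene" or "side" or "wrist"; returns the picture (400x640x3 uint8, red, green, blue); there is no depth.
- robot.camera_params(name): a dict with "camera_matrix" (3x3 intrinsics, pixels), "rvec" (rotation vector, rad) and "tvec" (3), from world to camera coordinates, as OpenCV has them; the wrist camera has in their place "tool_from_camera" (4x4, takes a point from camera to tool coordinates, whose origin is the TCP and whose axes are the flange's). Camera axes: x right, y down, z forward; pixel columns grow to the right and rows downward; lengths in m; the calibration is good to about 2 mm. A picture is of the moment at which its call begins: read the wrist's pose just before it. camera_params takes no time and is no camera call.
- robot.close_job(): hands the job in; it is judged then, once.
Trained networks look in the newest picture that a camera, given by its name, has taken for a name from the list of things; names that differ only in an ending like _2 or _b are one class to them, and where a whole thing is asked for, a point or a joint stands for the part that bears it (a point fixed in the world has none). Each returns a list of dicts, best first, with "conf" (0 to 1); they miss things now and then, are a little off and sometimes report something else, mostly with a low value. They report only what shows in the picture. A call takes as long as a camera call. They do not tell look-alikes from the thing itself.
- robot.find_in(thing, camera): "extent" ([centre column, centre row, width, height] in pixels, round what is visible of it).
The state is a dict: "time": time; "joint_positions": joint angles; "qvel": joint speeds; "joint_torque": joint torques, N m; "tool_pos": TCP position; "ee_rot": TCP orientation; "wrist_force": force on the tool from outside, world axes, zero at the start; "wrist_torque": the same for the moment, N m; "width": finger opening in m; "finger_force": force on a finger pad.
Only numpy, scipy, OpenCV 4.12 (cv2) and the standard library are available. Lean on these libraries where they do the work, as an engineer would, in place of code of your own. Each camera call takes 0.05 s, during which the arm holds its last target. There are 200 camera calls.

### The job

Take the driver off the grey mat, slide its steel shank right through the loop of the screw eye, without forcing it, on the desk anchor and turn the eye clockwise (seen from above) until it is home and firmly nipped up, so that it just drags the collar under it round a little, but do not overtighten it. Then draw the driver out and lay it, without dropping it, back on the mat; leave the other things where they are.

Things in the scene. Friction and masses are not known exactly. Their poses are not given: they have to be found in the camera images.
- anchor: Desk anchor, fixed: dark steel plate 120 x 120 x 8 mm with a boss of 52 mm diameter up to 57 mm; on it an aluminium collar (42 mm diameter, 8 mm thick, a small tab) and the steel screw eye. Origin: centre of the plate's underside, on the vertical screw axis; z up. It may stand left or right of the mat, turned anyhow.
- eye_centre (a point): Centre of the screw eye's loop, on the screw axis, 90 mm above the table; turns with the eye. x runs along the level bore (enter from either end), z up. Thick steel ring, 32 mm outside, 18 mm long, round bore 14 mm; the 10 mm shank has some 0.2 rad of play. Home (a hard stop on the collar) is unmarked, 0.7 to 1.3 rad clockwise from the start; until then it drags with 0.22 N m.
- collar (a joint): Angle of the collar under the eye, rad: 0 at the start, grows clockwise seen from above. It stays put until the eye is home, which then drags it against 0.3 N m of friction plus a spring of 6 N m/rad; let go, it springs back to 0.05 at most, and turning the eye back loosens it. Nipped up: turned by 0.03 to 0.08 (0.5 to 0.8 N m on the eye); beyond 0.11 (1 N m) it is overtightened.
- mat: Grey felt-look mat, fixed, 260 (x) x 180 (y) x 4 mm; origin: centre of its underside. The driver lies on it at the start.
- driver: The driver: black square plastic handle 100 mm long and 26 mm wide and high, from which a round steel shank of 10 mm diameter runs 120 mm on along +x, its last 8 mm tapering to 5 mm. 0.2 kg or so. Origin: centre of the handle's underside; x from handle to tip, z up. Shank axis 13 mm above the underside.
- driver_grip (a point): Middle of the driver's handle, on the shank's axis; axes as the driver's.
- driver_tip (a point): Tip of the driver's shank, 170 mm from driver_grip along the driver's x.
- padlock: Bystander: brass padlock lying flat beyond the anchor, 40 x 45 x 22 mm and a steel shackle towards +x; origin under the lock body's centre.
- spare_eye: Bystander: small spare screw eye lying on the mat beside the driver's shank, 75 mm long, 9 mm thick.
- tape: Bystander: roll of clear tape lying flat, 100 mm diameter, 48 mm high.
- correction: Bystander: white correction-tape case, 70 x 40 x 18 mm.
- carton: Bystander: cardboard carton lying down, 50 x 160 x 40 mm.
- mug: Bystander: white mug, 80 mm diameter, 90 mm high.
- stapler: Bystander: stapler, 35 x 130 x 46 mm.
There are look-alikes about, which are no part of the job. What is shaped like the driver but blue is not meant.

How it is judged:
By the outcome, as a careful person would: the job done as asked, in the order asked, and still so for the second after the job is handed in, with the robot touching nothing.
It also fails if it takes over 67 s, if anything falls off the work surface, if the arm or the gripper's body presses on something with over 40 N, if the wrist force passes 120 N, or if a joint passes its speed limit or range.

## Working session

There is one attempt and no reset: what is moved stays moved. The work goes in short steps, Python scripts to look and compute and a tool call to move; the robot and the scene stay as the last step left them, time stands still between calls to the robot, and variables do not carry over. Pictures are saved under pics/ and viewed, at most 10 in all, crops included, and the job is handed in when it is done.

Besides the shell and the picture viewer there is one more tool, called after ">>>" in YAML: its name, and indented under it one key for each argument. servo_tool: Moves the arm, as the interface text tells. Scaled input: -1 to 1 covers 0.1 m each way for a shift and pi/2 rad each way for a turn. Its arguments: {"type":"object","properties":{"plan":{"type":"array","items":{"type":"array","items":{"type":"number"}}}},"required":["plan"]}

```bash
mkdir -p pics; cat > h.py <<'E'
import numpy as np, cv2
from scipy.spatial.transform import Rotation as R
from bench import robot
def cam(n):
    p=robot.camera_params(n); K=np.array(p["camera_matrix"],float)
    if n=="wrist":
        o=robot.get_obs(); T=np.eye(4); T[:3,:3]=rot(o["ee_rot"]); T[:3,3]=o["tool_pos"]
        W=T@np.array(p["tool_from_camera"]); return K,W[:3,:3],W[:3,3]
    r=cv2.Rodrigues(np.array(p["rvec"],float))[0]; return K,r.T,-r.T@np.array(p["tvec"],float).ravel()
def rot(e):
    e=np.array(e,float); return e if e.ndim==2 else R.from_euler("xyz",e).as_matrix()
def ray(c,u,v):
    K,Rc,t=c; d=Rc@np.linalg.inv(K)@[u,v,1]; return t,d
def onz(c,u,v,z):
    t,d=ray(c,u,v); return t+d*(z-t[2])/d[2]
def proj(c,P):
    K,Rc,t=c; q=K@(Rc.T@(np.array(P,float)-t)); return q[:2]/q[2]
def snap(n,f=None):
    c=cam(n); im=robot.snapshot(n)
    if f: cv2.imwrite("pics/"+f,im[:,:,::-1])
    return c,im
E
python3 - <<'E'
from h import *
np.set_printoptions(precision=4,suppress=True)
o=robot.get_obs(); print(o)
for n in("scene","side","wrist"):
    c,im=snap(n,n+"0.png"); print(n,c[2])
    if n=="wrist": print(robot.camera_params(n)); continue
    for t in("driver","anchor","mat","eye_centre","driver_tip","spare_eye"):
        print(t,[(np.round(d["extent"],0).tolist(),round(d["conf"],2)) for d in robot.find_in(t,n)[:3]])
a=cv2.imread("pics/scene0.png");b=cv2.imread("pics/side0.png")
E
```

```text
{'time': 0.0, 'joint_positions': array([-1.3941,  0.0879,  1.3722, -0.    ,  1.6836, -0.1031]), 'qvel': array([ 0.0002,  0.0005,  0.0001, -0.0012, -0.0004, -0.0015]), 'joint_torque': array([ -0.0014, -34.0182, -30.2431,   0.0716,   0.0328,  -0.0002]), 'tool_pos': array([ 0.1518, -0.5281,  0.2213]), 'ee_rot': array([-3.1394, -0.0002,  0.2798]), 'wrist_force': array([-0.2991, -0.0844, -0.5936]), 'wrist_torque': array([ 0.0097, -0.    ,  0.0066]), 'finger_force': 0.0, 'width': 0.09429006427305485}
scene [ 1.5374 -0.0223  0.7422]
driver [([386.0, 172.0, 69.0, 16.0], 0.95), ([313.0, 207.0, 15.0, 18.0], 0.71), ([235.0, 176.0, 64.0, 12.0], 0.64)]
anchor [([382.0, 217.0, 62.0, 47.0], 0.61), ([174.0, 208.0, 47.0, 23.0], 0.53)]
mat [([249.0, 239.0, 76.0, 66.0], 0.74)]
eye_centre [([384.0, 201.0, 13.0, 13.0], 0.57)]
driver_tip [([236.0, 234.0, 23.0, 54.0], 0.88), ([235.0, 177.0, 68.0, 14.0], 0.73), ([384.0, 170.0, 66.0, 16.0], 0.65)]
spare_eye [([274.0, 249.0, 11.0, 23.0], 0.44)]
side [ 0.3942 -0.6516  0.8083]
driver [([240.0, 328.0, 12.0, 102.0], 0.91), ([221.0, 176.0, 18.0, 48.0], 0.79), ([374.0, 287.0, 84.0, 50.0], 0.67)]
anchor [([328.0, 170.0, 57.0, 46.0], 0.96)]
mat []
eye_centre [([369.0, 287.0, 137.0, 99.0], 0.53)]
driver_tip [([377.0, 287.0, 84.0, 47.0], 0.75), ([242.0, 328.0, 13.0, 96.0], 0.67), ([220.0, 177.0, 19.0, 55.0], 0.59)]
spare_eye [([391.0, 247.0, 31.0, 14.0], 0.43), ([329.0, 173.0, 59.0, 47.0], 0.23)]
wrist [ 0.2232 -0.5082  0.3856]
{'camera_matrix': array([[320.4605,   0.    , 313.2759],
       [  0.    , 320.4605, 201.9118],
       [  0.    ,   0.    ,   1.    ]]), 'tool_from_camera': array([[ 0.0004, -0.9676, -0.2525,  0.0742],
       [ 1.    ,  0.0002,  0.0009,  0.0001],
       [-0.0008, -0.2525,  0.9676, -0.1631],
       [ 0.    ,  0.    ,  0.    ,  1.    ]])}
```

View pics/scene0.png

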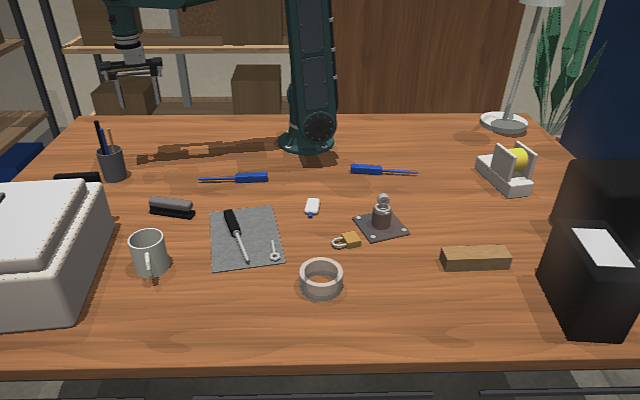

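View pics/side0.png

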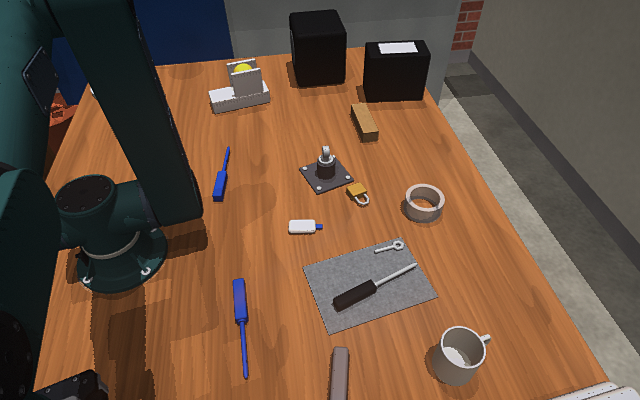

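Scene: the black-handled driver lies on the mat (scene (236,234), side (375,287)). The look-alikes are blue drivers at scene (235,178) and (384,170). The one on the mat with the black handle fits. The anchor is at scene (382,217), with the eye at about (383,200).

```bash
python3 - <<'E'
from h import *
np.set_printoptions(precision=4,suppress=True)
cs,cd=cam("scene"),cam("side")
print("side: h0,h1,tip",onz(cd,336,302,.017),onz(cd,374,284,.017),onz(cd,416,265,.017))
print("scene: h0,h1,tip",onz(cs,230,210,.017),onz(cs,239,234,.017),onz(cs,247,263,.017))
print("anchor plate corners side",[onz(cd,*p,.008)[:2] for p in((300,172),(324,193),(354,180),(330,157))])
print("eye",onz(cd,326,152,.09),onz(cs,383,200,.09),onz(cd,326,152,.1))
print("mat side",[onz(cd,*p,.004)[:2] for p in((303,266),(400,238),(437,296),(329,331))])
print("padlock,corr,tape",onz(cd,357,193,.01),onz(cd,303,227,.01),onz(cd,425,203,.03))
a=cv2.imread("pics/scene0.png");b=cv2.imread("pics/side0.png")
A=cv2.resize(a[180:280,190:290],(400,400),interpolation=2);B=cv2.resize(b[135:235,290:390],(400,400),interpolation=2)
C=cv2.resize(a[180:255,340:415],(400,400),interpolation=2)
D=cv2.resize(b[230:340,300:440],(400,300),interpolation=2)
cv2.imwrite("pics/crop1.png",cv2.resize(np.vstack([np.hstack([A,B]),np.hstack([C,cv2.copyMakeBorder(D,0,100,0,0,0)])]),(600,600)))
E
```

```text
side: h0,h1,tip [ 0.4849 -0.2188  0.017 ] [ 0.577 -0.189  0.017] [ 0.6853 -0.156   0.017 ]
scene: h0,h1,tip [ 0.4719 -0.221   0.017 ] [ 0.5842 -0.1836  0.017 ] [ 0.6996 -0.152   0.017 ]
anchor plate corners side [array([0.4605, 0.2159]), array([0.5149, 0.1199]), array([0.6071, 0.1558]), array([0.5575, 0.2657])]
eye [0.5337 0.1941 0.09  ] [0.5404 0.1961 0.09  ] [0.5317 0.1823 0.1   ]
mat side [array([ 0.4269, -0.1054]), array([ 0.6763, -0.0638]), array([ 0.7099, -0.2347]), array([ 0.4595, -0.2757])]
padlock,corr,tape [0.6037 0.1022 0.01  ] [0.4421 0.0081 0.01  ] [0.7643 0.0171 0.03  ]
```

View pics/crop1.png

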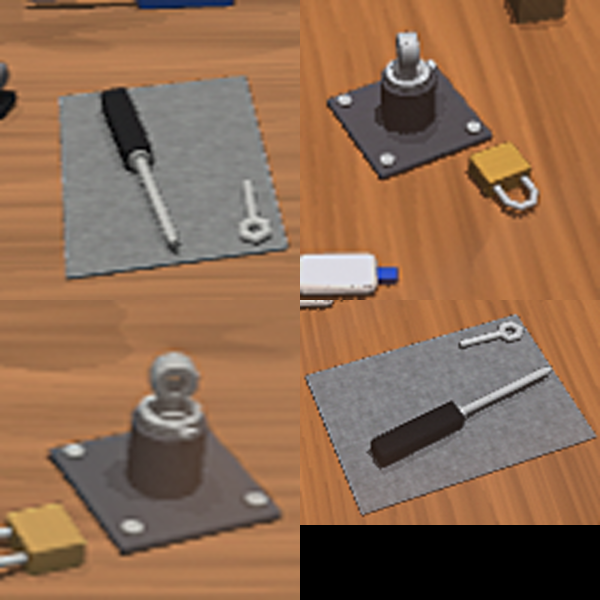

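Confirmed: the black driver on the mat is the one meant. Its yaw is about 0.29 and its handle is near (0.53,-0.204). The eye is near (0.535,0.195). I'll grip it half-turned, so the last joint has room for the clockwise turn.

```bash
cat >> h.py <<'E'
def go(x,y,z,yaw,n,dyaw=None,cur=None):
    """print n calls' 6-number targets to pose; dyaw forces signed turn; tool stays vertical"""
    o=robot.get_obs(); p=np.array(o["tool_pos"]); Rm=rot(o["ee_rot"]); y0=np.arctan2(Rm[1,0],Rm[0,0])
    if cur: p=np.array(cur[:3]); y0=cur[3]
    T=np.array([x,y,z]); d=dyaw if dyaw is not None else (yaw-y0+np.pi)%(2*np.pi)-np.pi
    for i in range(n):
        a=y0+d*i/n; s=(T-p)/n; M=np.array([[np.cos(a),np.sin(a),0],[np.sin(a),-np.cos(a),0],[0,0,-1]])
        print(np.round(np.r_[M.T@s/.1,0,0,-d/n/(np.pi/2)],3).tolist())
E
python3 -c "
from h import *
go(.53,-.204,.15,0,5,dyaw=np.pi)"
```

```text
[0.906, -0.415, 0.145, 0.0, 0.0, -0.4]
[0.977, 0.197, 0.145, 0.0, 0.0, -0.4]
[0.675, 0.733, 0.145, 0.0, 0.0, -0.4]
[0.115, 0.99, 0.145, 0.0, 0.0, -0.4]
[-0.489, 0.869, 0.145, 0.0, 0.0, -0.4]
```

>>> servo_tool:
  plan:
    - [0.906,-0.415,0.145,0,0,-0.4,94]
    - [0.906,-0.415,0.145,0,0,-0.4,94]
    - [0.906,-0.415,0.145,0,0,-0.4,94]
    - [0.906,-0.415,0.145,0,0,-0.4,94]
    - [0.906,-0.415,0.145,0,0,-0.4,94]
    - [0.906,-0.415,0.145,0,0,-0.4,94]

```text
time: 1.25
tool_pos: [0.2279, -0.4633, 0.2081]
ee_rot: [3.141, 0.0, 0.911]
wrist_force: [-0.7, 0.2, -0.3]
width: 0.0942
finger_force: 0.0
```

>>> servo_tool:
  plan:
    - [0.977,0.197,0.145,0,0,-0.4,94]
    - [0.977,0.197,0.145,0,0,-0.4,94]
    - [0.977,0.197,0.145,0,0,-0.4,94]
    - [0.977,0.197,0.145,0,0,-0.4,94]
    - [0.977,0.197,0.145,0,0,-0.4,94]
    - [0.977,0.197,0.145,0,0,-0.4,94]

```text
time: 1.75
tool_pos: [0.3034, -0.3987, 0.1936]
ee_rot: [3.142, 0.0, 1.536]
wrist_force: [-0.4, 0.1, -0.5]
width: 0.0941
finger_force: 0.0
```

>>> servo_tool:
  plan:
    - [0.675,0.733,0.145,0,0,-0.4,94]
    - [0.675,0.733,0.145,0,0,-0.4,94]
    - [0.675,0.733,0.145,0,0,-0.4,94]
    - [0.675,0.733,0.145,0,0,-0.4,94]
    - [0.675,0.733,0.145,0,0,-0.4,94]
    - [0.675,0.733,0.145,0,0,-0.4,94]

```text
time: 2.25
tool_pos: [0.3789, -0.3339, 0.179]
ee_rot: [-3.142, 0.0, 2.162]
wrist_force: [0.2, 0.9, -0.9]
width: 0.0938
finger_force: 0.0
```

>>> servo_tool:
  plan:
    - [0.115,0.99,0.145,0,0,-0.4,94]
    - [0.115,0.99,0.145,0,0,-0.4,94]
    - [0.115,0.99,0.145,0,0,-0.4,94]
    - [0.115,0.99,0.145,0,0,-0.4,94]
    - [0.115,0.99,0.145,0,0,-0.4,94]
    - [0.115,0.99,0.145,0,0,-0.4,94]

```text
time: 2.75
tool_pos: [0.4544, -0.2691, 0.1644]
ee_rot: [-3.141, -0.0, 2.789]
wrist_force: [-0.1, 1.1, -0.5]
width: 0.0941
finger_force: 0.0
```

>>> servo_tool:
  plan:
    - [-0.489,0.869,0.145,0,0,-0.4,94]
    - [-0.489,0.869,0.145,0,0,-0.4,94]
    - [-0.489,0.869,0.145,0,0,-0.4,94]
    - [-0.489,0.869,0.145,0,0,-0.4,94]
    - [-0.489,0.869,0.145,0,0,-0.4,94]
    - [-0.489,0.869,0.145,0,0,-0.4,94]
    - [-0.489,0.869,0.145,0,0,-0.4,94]
    - [-0.489,0.869,0.145,0,0,-0.4,94]

```text
time: 3.42
tool_pos: [0.5297, -0.2046, 0.1502]
ee_rot: [-3.141, 0.0, -2.869]
wrist_force: [0.6, -0.8, 0.5]
width: 0.094
finger_force: 0.0
```

```bash
python3 - <<'E'
from h import *
o=robot.get_obs(); print(o["time"],o["tool_pos"],o["ee_rot"],o["joint_positions"])
c,im=snap("wrist","w1.png")
# dark handle & shank estimates by colour on plane
hsv=cv2.cvtColor(im,cv2.COLOR_RGB2HSV); m=((hsv[...,2]<60)).astype(np.uint8)
n,l,s,ce=cv2.connectedComponentsWithStats(m)
for i in range(1,n):
    if s[i,4]>400:
        r=cv2.minAreaRect(np.argwhere(l==i)[:,::-1].astype(np.float32)); print(s[i],r,onz(c,*r[0],.03))
        print([onz(c,*q,.03)[:2].round(4).tolist() for q in cv2.boxPoints(r)])
E
```

```text
3.4167 [ 0.529742   -0.20460281  0.15016043] [-3.14130485e+00  2.34079565e-04 -2.86876658e+00] [-4.68383012e-01  1.51345206e-01  1.44346540e+00 -5.42696576e-05
  1.54641506e+00 -2.31200407e+00]
[  59    8  150  112 1576] ((128.79214477539062, 60.432579040527344), (173.94566345214844, 37.62992477416992), 32.0053825378418) [ 0.45700567 -0.38228653  0.03      ]
[[0.4527, -0.4499], [0.4253, -0.4363], [0.4615, -0.3117], [0.4917, -0.3231]]
[ 289  142   36  107 2964] ((307.74383544921875, 194.8101348876953), (106.42321014404297, 29.770055770874023), 84.5596694946289) [ 0.52648678 -0.21103867  0.03      ]
[[0.4866, -0.24], [0.4773, -0.2158], [0.5698, -0.1796], [0.5802, -0.2059]]
[    0   233   640   167 43308] ((319.49993896484375, 316.0), (638.9998779296875, 165.99996948242188), 0.0) [ 0.64418218 -0.16633217  0.03      ]
[[0.8375, -0.4732], [0.64, -0.4793], [0.4782, 0.0972], [0.6491, 0.1961]]
```

View pics/w1.png

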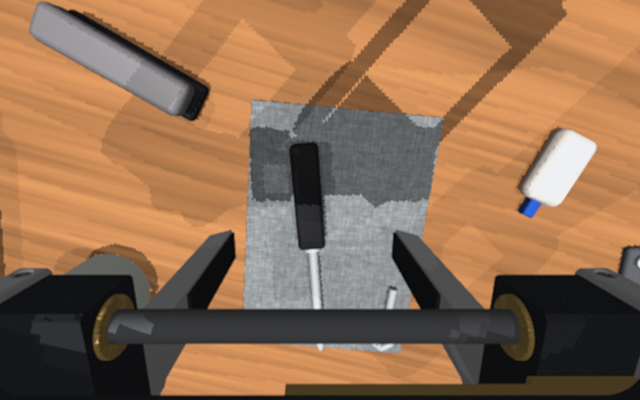

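Wrist view: handle at (308,195), shank running down to about (320,349). The spare eye is at (388,315), well clear of the fingers.

```bash
python3 - <<'E'
from h import *
c=cam("wrist")
a,b=onz(c,314,258,.022),onz(c,320,347,.021); print(a,b,np.arctan2(*(b-a)[1::-1]))
e=onz(c,304.5,143,.030); f=onz(c,312,247.5,.030);print(e,f,np.arctan2(*(f-e)[1::-1]),(e+f)/2)
cs=cam("scene")
for yaw in(.3,.34,.38):
    g=np.array([.527,-.21,.017]); u=np.array([np.cos(yaw),np.sin(yaw),0]); print(yaw,proj(cs,g+.17*u),proj(cs,g-.05*u),proj(cam("side"),g+.17*u),proj(cam("side"),g-.05*u))
go(.527,-.2095,.06,.34+np.pi,1)
E
```

```text
[ 0.58830049 -0.18765269  0.022     ] [ 0.68615712 -0.1533725   0.021     ] 0.3369513245628679
[ 0.4825482  -0.22610916  0.03      ] [ 0.57491503 -0.19341061  0.03      ] 0.340240476589565 [ 0.52873162 -0.20975989  0.03      ]
0.3 [244.18898888 260.25934076] [228.34519632 211.49306197] [418.22567861 266.10307074] [333.92596112 304.83666465]
0.34 [246.9365458 259.6441102] [227.63935085 211.62753869] [416.4488114  263.93996001] [334.37283564 305.57685946]
0.38 [249.64631682 258.96265745] [226.93890354 211.77724563] [414.5936229  261.84299554] [334.85318111 306.30273419]
[0.04, -0.04, 0.902, 0.0, 0.0, -0.042]
```

>>> servo_tool:
  plan:
    - [0.02,-0.045,0.45,0,0,-0.042,60]
    - [0.02,-0.045,0.9,0,0,-0.042,60]
    - [0.02,-0.045,0.9,0,0,-0.042,60]
    - [0.02,-0.045,0.9,0,0,-0.042,60]

```text
time: 3.8
tool_pos: [0.5263, -0.2078, 0.0563]
ee_rot: [3.135, -0.006, -2.799]
wrist_force: [-0.0, 0.1, 0.6]
width: 0.0707
finger_force: 0.0
```

>>> servo_tool:
  plan:
    - [0,0,0.15,0,0,0,50]
    - [0,0,0.3,0,0,0,50]
    - [0,0,0.365,0,0,0,50]
    - [0,0,0.365,0,0,0,50]

```text
time: 4.13
tool_pos: [0.5295, -0.209, 0.0241]
ee_rot: [-3.141, 0.0, -2.797]
wrist_force: [0.0, -0.2, -0.3]
width: 0.0505
finger_force: 0.0
```

>>> servo_tool:
  plan:
    - [0,0,0,0,0,0,22]
    - [0,0,0,0,0,0,15]
    - [0,0,0,0,0,0,10]
    - [0,0,0,0,0,0,10]
    - [0,0,0,0,0,0,10]
    - [0,0,0,0,0,0,10]

```text
time: 4.63
tool_pos: [0.53, -0.2093, 0.0247]
ee_rot: [-3.14, 0.001, -2.796]
wrist_force: [0.6, -0.1, 4.9]
width: 0.0256
finger_force: 30.0
```

```bash
python3 - <<'E'
from h import *
go(.602,.217,.17,0,5,dyaw=0)
E
```

```text
[-0.424, 0.753, -0.291, 0.0, 0.0, 0.0]
[-0.424, 0.753, -0.291, 0.0, 0.0, 0.0]
[-0.424, 0.753, -0.291, 0.0, 0.0, 0.0]
[-0.424, 0.753, -0.291, 0.0, 0.0, 0.0]
[-0.424, 0.753, -0.291, 0.0, 0.0, 0.0]
```

>>> servo_tool:
  plan:
    - [0,0,-0.15,0,0,0,10]
    - [0,0,-0.5,0,0,0,10]
    - [0,0,-0.9,0,0,0,10]
    - [0,0,-0.9,0,0,0,10]

```text
time: 4.97
tool_pos: [0.5332, -0.2108, 0.1218]
ee_rot: [-3.131, 0.01, -2.796]
wrist_force: [1.1, -0.1, 0.4]
width: 0.0257
finger_force: 30.0
```

>>> servo_tool:
  plan:
    - [-0.2,0.4,-0.112,0,0,0,10]
    - [-0.424,0.753,-0.112,0,0,0,10]
    - [-0.424,0.753,-0.112,0,0,0,10]

```text
time: 5.22
tool_pos: [0.5443, -0.1179, 0.1247]
ee_rot: [3.137, 0.002, -2.791]
wrist_force: [0.4, -0.5, -2.9]
width: 0.0257
finger_force: 30.0
```

>>> servo_tool:
  plan:
    - [-0.2,0.376,-0.112,0,0,0,10]
    - [-0.424,0.753,-0.112,0,0,0,10]
    - [-0.424,0.753,-0.112,0,0,0,10]

```text
time: 5.47
tool_pos: [0.5584, -0.0323, 0.1354]
ee_rot: [3.137, 0.002, -2.79]
wrist_force: [0.3, -0.6, -2.2]
width: 0.0257
finger_force: 30.0
```

>>> servo_tool:
  plan:
    - [-0.2,0.376,-0.112,0,0,0,10]
    - [-0.424,0.753,-0.112,0,0,0,10]
    - [-0.424,0.753,-0.112,0,0,0,10]

```text
time: 5.72
tool_pos: [0.5727, 0.0527, 0.1465]
ee_rot: [3.138, 0.002, -2.79]
wrist_force: [-0.6, -1.5, -2.2]
width: 0.0258
finger_force: 30.0
```

>>> servo_tool:
  plan:
    - [-0.2,0.376,-0.112,0,0,0,10]
    - [-0.424,0.753,-0.112,0,0,0,10]
    - [-0.424,0.753,-0.112,0,0,0,10]

```text
time: 5.97
tool_pos: [0.5869, 0.1377, 0.1575]
ee_rot: [3.138, 0.001, -2.79]
wrist_force: [-0.4, -0.2, -2.0]
width: 0.0257
finger_force: 30.0
```

>>> servo_tool:
  plan:
    - [-0.2,0.376,-0.112,0,0,0,10]
    - [-0.424,0.753,-0.112,0,0,0,10]
    - [-0.424,0.753,-0.112,0,0,0,10]
    - [-0.424,0.753,-0.112,0,0,0,10]
    - [-0.424,0.753,-0.112,0,0,0,10]

```text
time: 6.38
tool_pos: [0.6006, 0.2163, 0.1678]
ee_rot: [-3.141, -0.003, -2.795]
wrist_force: [0.0, -0.6, -2.1]
width: 0.0256
finger_force: 30.0
```

```bash
python3 - <<'E'
from h import *
o=robot.get_obs(); print(o["time"],o["tool_pos"],o["ee_rot"],o["joint_positions"],o["wrist_force"],o["wrist_torque"])
c,im=snap("wrist","w2.png"); print(robot.find_in("eye_centre","wrist")[:2])
u,v=map(int,proj(c,[.535,.195,.09])); print(u,v)
w=100; x0=max(0,u-w);y0=max(0,v-w)
k=cv2.resize(im[y0:y0+150,x0:x0+200],(800,600),interpolation=cv2.INTER_CUBIC); print(x0,y0)
cv2.imwrite("pics/w2c.png",k[:,:,::-1])
E
```

```text
6.3833 [0.60058995 0.2163374  0.1677585 ] [-3.14054988 -0.00324104 -2.79515318] [ 2.57655048e-01  3.01654362e-01  1.22775489e+00 -1.32735970e-03
  1.61531918e+00 -1.65963944e+00] [ 0.00604456 -0.61107226 -2.07217019] [ 0.06176958 -0.1248989  -0.00438153]
[{'extent': [318.1, 124.8, 44.5, 32.7], 'conf': 0.92}]
316 123
216 23
```

View pics/w2c.png

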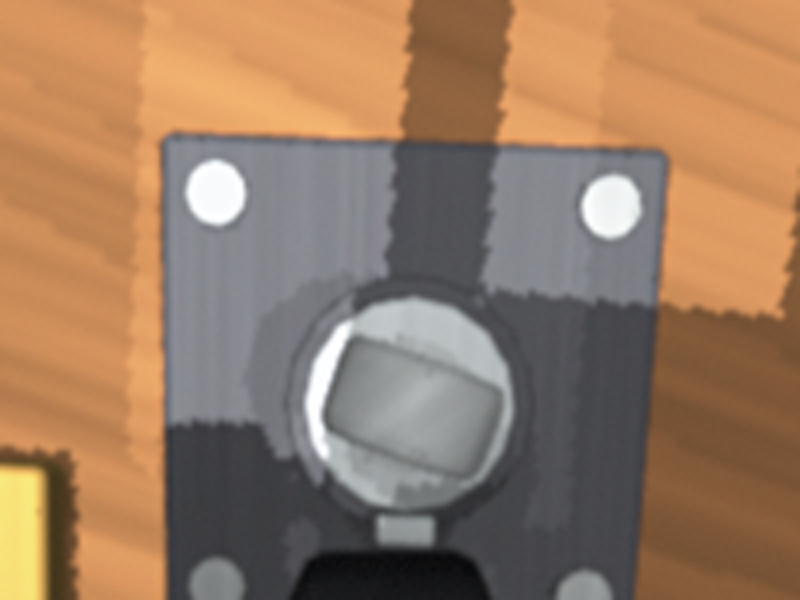

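Crop of the eye from above: ring centred at full-image pixel (319.5,124.8), with the bore about 20° off the image's vertical axis. The padlock is to the left and clear.

```bash
python3 - <<'E'
from h import *
np.set_printoptions(precision=4,suppress=True)
c=cam("wrist"); P=lambda a,b,z:onz(c,216+a/4,23+b/4,z)
q=[(336,332),(508,390),(480,482),(320,418)]
W=[P(*k,.095) for k in q]; 
for i in range(4):
    d=W[(i+1)%4]-W[i]; print(np.linalg.norm(d)*1e3,np.arctan2(d[1],d[0]))
print("centre",sum(W)/4,P(414,407,.09),P(414,407,.1))
print("collar",P(410,402,.065),"plate bolts",(P(216,192,.008)+P(611,207,.008)+P(217,583,.008)+P(585,597,.008))/4)
B=[P(162,136,.008),P(667,155,.008)]; print(B,np.linalg.norm(B[0]-B[1]))
print(c[2])
# where is driver in wrist image? handle rear end expected
o=robot.get_obs(); Rm=rot(o["ee_rot"]); t=np.array(o["tool_pos"])
print(proj(c,t+Rm@[.05,.013,-.006]),proj(c,t+Rm@[.05,-.013,-.006]))
s,im=snap("scene","s2.png"); d,im2=snap("side","d2.png")
for dz in (.005,.007):
  print([ (proj(k,t+Rm@[-.17,0,dz]),proj(k,t+Rm@[-.05,0,dz])) for k in (s,d)])
def cr(im,k,w=60):
    u,v=map(int,proj(k,t+Rm@[-.11,0,.006])); return cv2.resize(im[v-30:v+30,u-40:u+40],(800,600),interpolation=2),u-40,v-30
A,a1,a2=cr(im,s);Bm,b1,b2=cr(im2,d);print(a1,a2,b1,b2)
cv2.imwrite("pics/c3.png",np.hstack([cv2.resize(A,(400,300)),cv2.resize(Bm,(400,300))])[:,:,::-1])
E
```

```text
32.24102256060906 1.6018266068227067
16.90660293775132 0.0617688011093597
31.123655517318035 -1.599434335823516
15.137522195070249 -2.998529307189525
centre [0.5356 0.1959 0.095 ] [0.5356 0.1965 0.09  ] [0.5355 0.1963 0.1   ]
collar [0.5352 0.1959 0.065 ] plate bolts [0.5359 0.1963 0.008 ]
[array([0.4985, 0.1218, 0.008 ]), array([0.4625, 0.2344, 0.008 ])] 0.11819442300322178
[0.5333 0.1912 0.3316]
[340.2228 164.856 ] [287.3395 164.8294]
[(array([438.0428, 227.1707]), array([408.4034, 198.6677])), (array([401.6153, 104.271 ]), array([365.3499, 116.9734]))]
[(array([437.8967, 227.9199]), array([408.3001, 199.3799])), (array([401.5206, 104.8887]), array([365.3006, 117.5956]))]
382 182 343 80
```

View pics/c3.png

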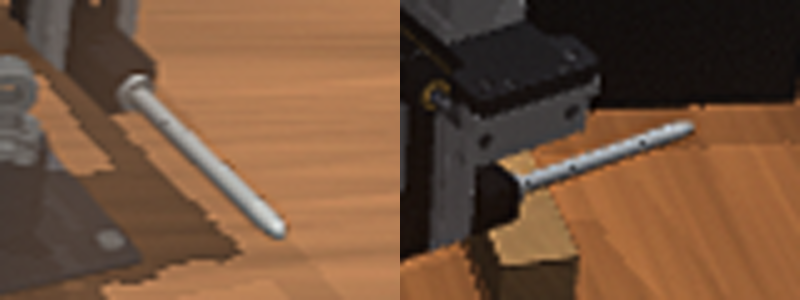

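```bash
python3 - <<'E'
from h import *
u=np.array([np.cos(.04),np.sin(.04)]); e=np.array([.5356,.1963]); g=e-.2*u; print(g)
go(g[0],g[1],.17,.04-np.pi,3)
E
```

```text
[0.33575998 0.18830213]
[0.863, 0.213, -0.003, 0.0, 0.0, 0.064]
[0.88, 0.124, -0.003, 0.0, 0.0, 0.064]
[0.888, 0.035, -0.003, 0.0, 0.0, 0.064]
```

>>> servo_tool:
  plan:
    - [0.4,0.1,0,0,0,0.03,10]
    - [0.863,0.213,0,0,0,0.064,10]
    - [0.863,0.213,0,0,0,0.064,10]

```text
time: 6.83
tool_pos: [0.5054, 0.206, 0.1662]
ee_rot: [3.141, -0.012, -2.898]
wrist_force: [0.4, 0.5, -2.7]
width: 0.0259
finger_force: 30.0
```

>>> servo_tool:
  plan:
    - [0.44,0.06,0,0,0,0.032,10]
    - [0.88,0.124,0,0,0,0.064,10]
    - [0.88,0.124,0,0,0,0.064,10]

```text
time: 7.08
tool_pos: [0.4175, 0.1969, 0.1676]
ee_rot: [-3.141, -0.008, -2.998]
wrist_force: [0.2, -0.4, -3.9]
width: 0.0258
finger_force: 30.0
```

>>> servo_tool:
  plan:
    - [0.44,0.02,0,0,0,0.032,10]
    - [0.888,0.035,0,0,0,0.064,10]
    - [0.888,0.035,0,0,0,0.064,10]
    - [0.888,0.035,0,0,0,0.064,10]

```text
time: 7.42
tool_pos: [0.3346, 0.1887, 0.1699]
ee_rot: [3.141, 0.002, -3.096]
wrist_force: [0.3, 0.6, -2.1]
width: 0.0254
finger_force: 30.0
```

>>> servo_tool:
  plan:
    - [0,0,0.35,0,0,0,10]
    - [0,0,0.7,0,0,0,10]
    - [0,0,0.7,0,0,0,10]
    - [0,0,0.7,0,0,0,10]
    - [0,0,0.7,0,0,0,10]

```text
time: 7.83
tool_pos: [0.338, 0.1897, 0.1014]
ee_rot: [3.141, 0.003, -3.098]
wrist_force: [-0.6, 0.5, -1.1]
width: 0.026
finger_force: 30.0
```

```bash
python3 - <<'E'
from h import *
np.set_printoptions(precision=4,suppress=True)
o=robot.get_obs(); print(o["time"],o["tool_pos"],o["ee_rot"],o["joint_positions"],o["wrist_force"])
Rm=rot(o["ee_rot"]); t=np.array(o["tool_pos"]); tip=t+Rm@[-.17,0,.008]; hf=t+Rm@[-.05,0,.008]; e=[.5356,.1963,.09]
print("tip",tip)
out=[]
for n in("scene","side"):
    k,im=snap(n,n+"3.png"); print(n,proj(k,tip),proj(k,hf),proj(k,e),proj(k,tip+[0,0.01,0])-proj(k,tip),proj(k,tip+[0,0,.01])-proj(k,tip))
    u,v=map(int,proj(k,np.array(e)*.6+tip*.4)); print(u-25,v-25); out.append(cv2.resize(im[v-25:v+25,u-25:u+25],(400,400),interpolation=2))
cv2.imwrite("pics/c4.png",np.hstack(out)[:,:,::-1])
E
```

```text
7.8333 [0.338  0.1897 0.1014] [ 3.1408  0.003  -3.0979] [ 0.3649 -0.2325  1.9123 -0.0002  1.4587 -1.2495] [-0.6034  0.5175 -1.1447]
tip [0.5079 0.1971 0.0939]
scene [381.5789 192.1875] [373.3289 170.4672] [382.795  199.0165] [ 3.6975 -0.0386] [ 0.3278 -3.16  ]
357 171
side [316.472  151.2738] [272.6591 157.7535] [326.564  151.4079] [-0.5555 -2.3232] [-0.0866 -2.8632]
297 126
```

View pics/c4.png

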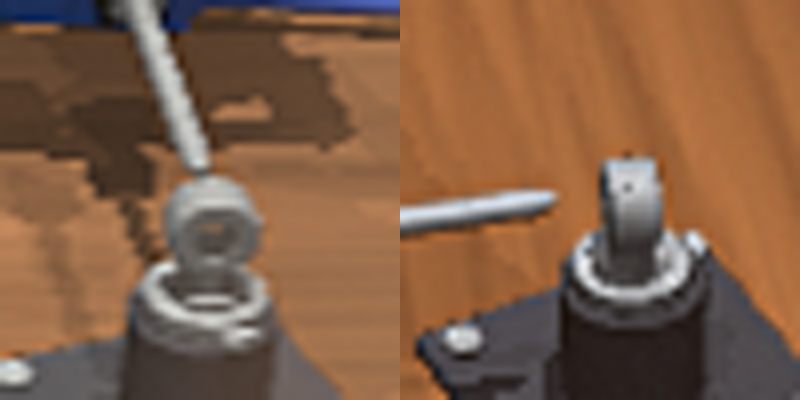

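Tip at scene (382,192) and side (316,151), ring hole at scene (383,200). That matches my prediction, so I need about 4 mm down and 2 mm to the right, then slide in slowly.

>>> servo_tool:
  plan:
    - [0,-0.02,0.04,0,0,0,10]
    - [0,-0.02,0.04,0,0,0,10]
    - [0,-0.02,0.04,0,0,0,10]
    - [-0.1,-0.02,0.04,0,0,0,10]
    - [-0.2,-0.02,0.04,0,0,0,10]
    - [-0.25,-0.02,0.04,0,0,0,10]
    - [-0.3,-0.02,0.04,0,0,0,10]
    - [-0.3,-0.02,0.04,0,0,0,10]

```text
time: 8.6
tool_pos: [0.3674, 0.1887, 0.0956]
ee_rot: [-3.142, 0.001, -3.098]
wrist_force: [0.3, -0.6, -1.0]
width: 0.0255
finger_force: 30.0
```

>>> servo_tool:
  plan:
    - [-0.05,0,0,0,0,0,10]
    - [-0.1,0,0,0,0,0,10]
    - [-0.1,0,0,0,0,0,10]
    - [-0.1,0,0,0,0,0,10]

```text
time: 8.93
tool_pos: [0.3768, 0.1892, 0.0958]
ee_rot: [3.142, 0.001, -3.098]
wrist_force: [0.7, 0.6, 0.8]
width: 0.0262
finger_force: 30.0
```

>>> servo_tool:
  plan:
    - [0,0,-0.015,0,0,0,10]
    - [-0.05,0,-0.015,0,0,0,10]
    - [-0.1,0,-0.015,0,0,0,10]
    - [-0.15,0,-0.015,0,0,0,10]
    - [-0.2,0,-0.015,0,0,0,10]
    - [-0.2,0,-0.015,0,0,0,10]

```text
time: 9.43
tool_pos: [0.3971, 0.19, 0.0969]
ee_rot: [-3.141, 0.001, -3.098]
wrist_force: [0.1, -0.2, -1.2]
width: 0.0261
finger_force: 30.0
```

>>> servo_tool:
  plan:
    - [-0.05,0,0,0,0,0,10]
    - [-0.1,0,0,0,0,0,10]
    - [-0.15,0,0,0,0,0,10]
    - [-0.15,0,0,0,0,0,10]
    - [-0.15,0,0,0,0,0,10]

```text
time: 9.85
tool_pos: [0.4114, 0.1906, 0.0969]
ee_rot: [-3.141, 0.0, -3.098]
wrist_force: [0.6, 0.4, -2.0]
width: 0.0257
finger_force: 30.0
```

```bash
python3 - <<'E'
from h import *
np.set_printoptions(precision=4,suppress=True)
o=robot.get_obs(); print(o["time"],o["tool_pos"],o["ee_rot"],o["joint_positions"],o["wrist_force"],o["wrist_torque"])
Rm=rot(o["ee_rot"]); t=np.array(o["tool_pos"]); tip=t+Rm@[-.17,0,.008]; e=[.5356,.1963,.09]; print(tip)
out=[]
for n in("scene","side"):
    k,im=snap(n,n+"4.png"); print(n,proj(k,tip),proj(k,e))
    u,v=map(int,proj(k,e)); print(u-25,v-25); out.append(cv2.resize(im[v-25:v+25,u-25:u+25],(400,400),interpolation=2))
cv2.imwrite("pics/c5.png",np.hstack(out)[:,:,::-1])
E
```

```text
9.85 [0.4114 0.1906 0.0969] [-3.1415  0.0002 -3.0977] [ 0.3089 -0.0687  1.7806 -0.0002  1.4295 -1.3058] [ 0.5632  0.3923 -1.9665] [ 0.0924 -0.2362  0.0421]
[0.5813 0.1981 0.089 ]
scene [386.2878 209.0385] [382.795  199.0165]
357 174
side [342.8237 149.3764] [326.564  151.4079]
301 126
```

View pics/c5.png

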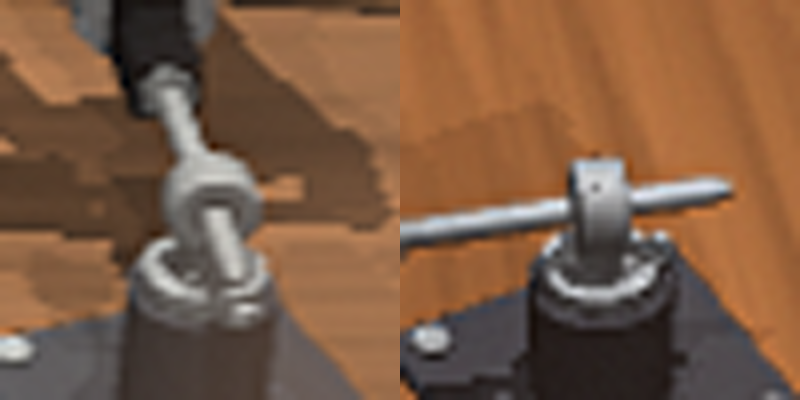

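Shank is right through the ring: tip at side (343,149), with clearance all round in the scene view. Next I swing on an arc about the screw axis.

```bash
cat >> h.py <<'E'
E0=np.array([.5356,.1963])
def arc(phi,n,dr=0.):
    """n rows swinging TCP clockwise about the eye by phi in total"""
    o=robot.get_obs(); p=np.array(o["tool_pos"])[:2]; Rm=rot(o["ee_rot"]); a=np.arctan2(Rm[1,0],Rm[0,0])
    L=np.linalg.norm(p-E0); u=np.array([np.cos(a),np.sin(a)]) # tool x points from eye to grip
    M=np.array([[np.cos(a),np.sin(a)],[np.sin(a),-np.cos(a)]])
    out=[]
    for f in np.linspace(phi/n,phi,n):
        c,s=np.cos(-f),np.sin(-f); q=E0+L*np.array([[c,-s],[s,c]])@u
        d=M.T@(q-p)/.1; out.append([round(d[0],3),round(d[1],3),0,0,0,round(f/(np.pi/2),4),10])
    print(out)
def tq(k=6):
    v=[]
    for i in range(k):
        if i: robot.snapshot("wrist")
        o=robot.get_obs(); F=np.array(o["wrist_force"]); r=np.array(o["tool_pos"])[:2]-E0
        v.append([o["wrist_torque"][2],r[0]*F[1]-r[1]*F[0],*F])
    v=np.array(v); Rm=rot(o["ee_rot"])
    print("t",o["time"],"yaw",np.arctan2(Rm[1,0],Rm[0,0])-np.pi,"r",np.linalg.norm(r),"z",o["tool_pos"][2],"Mz,rxF,F",v.mean(0).round(3),"eye",v[:,:2].sum(1).round(2),"q6",o["joint_positions"][5],"w",o["width"])
E
python3 -c "
from h import *
tq(3); arc(.33,11)
print(robot.get_obs()['tool_pos'])"
```

```text
t 10.05 yaw -6.238939392766479 r 0.12479215937545626 z 0.09696495224307287 Mz,rxF,F [ 0.008  0.091  0.166 -0.719 -1.82 ] eye [ 0.21  0.09 -0.01] q6 -1.3058228430376069 w 0.025532728743449494
[[np.float64(-0.001), np.float64(0.039), 0, 0, 0, np.float64(0.0191), 10], [np.float64(-0.002), np.float64(0.076), 0, 0, 0, np.float64(0.0382), 10], [np.float64(-0.005), np.float64(0.114), 0, 0, 0, np.float64(0.0573), 10], [np.float64(-0.009), np.float64(0.151), 0, 0, 0, np.float64(0.0764), 10], [np.float64(-0.014), np.float64(0.188), 0, 0, 0, np.float64(0.0955), 10], [np.float64(-0.02), np.float64(0.225), 0, 0, 0, np.float64(0.1146), 10], [np.float64(-0.027), np.float64(0.262), 0, 0, 0, np.float64(0.1337), 10], [np.float64(-0.036), np.float64(0.298), 0, 0, 0, np.float64(0.1528), 10], [np.float64(-0.045), np.float64(0.334), 0, 0, 0, np.float64(0.1719), 10], [np.float64(-0.056), np.float64(0.37), 0, 0, 0, np.float64(0.191), 10], [np.float64(-0.067), np.float64(0.406), 0, 0, 0, np.float64(0.2101), 10]]
[0.41093632 0.19063869 0.09696495]
```

>>> servo_tool:
  plan:
    - [-0.001,0.039,0,0,0,0.0191,10]
    - [-0.002,0.076,0,0,0,0.0382,10]
    - [-0.005,0.114,0,0,0,0.0573,10]
    - [-0.009,0.151,0,0,0,0.0764,10]
    - [-0.014,0.188,0,0,0,0.0955,10]
    - [-0.02,0.225,0,0,0,0.1146,10]
    - [-0.027,0.262,0,0,0,0.1337,10]
    - [-0.036,0.298,0,0,0,0.1528,10]
    - [-0.045,0.334,0,0,0,0.1719,10]
    - [-0.056,0.37,0,0,0,0.191,10]
    - [-0.067,0.406,0,0,0,0.2101,10]
    - [-0.067,0.406,0,0,0,0.2101,10]

```text
time: 11.05
tool_pos: [0.4157, 0.2318, 0.097]
ee_rot: [-3.141, 0.0, 2.856]
wrist_force: [-0.5, -0.8, -1.8]
width: 0.0257
finger_force: 30.0
```

```bash
python3 -c "
from h import *
tq(4); arc(.30,11)
print(robot.get_obs()['tool_pos'])"
```

```text
t 11.2 yaw -0.28472316295990296 r 0.12499046625014383 z 0.09699363016644211 Mz,rxF,F [ 0.184  0.077 -0.556 -0.475 -1.052] eye [0.24 0.23 0.25 0.32] q6 -0.897225613607844 w 0.025888794458013776
[[np.float64(-0.0), np.float64(0.033), 0, 0, 0, np.float64(0.0174), 10], [np.float64(-0.002), np.float64(0.067), 0, 0, 0, np.float64(0.0347), 10], [np.float64(-0.004), np.float64(0.101), 0, 0, 0, np.float64(0.0521), 10], [np.float64(-0.007), np.float64(0.135), 0, 0, 0, np.float64(0.0694), 10], [np.float64(-0.012), np.float64(0.169), 0, 0, 0, np.float64(0.0868), 10], [np.float64(-0.017), np.float64(0.203), 0, 0, 0, np.float64(0.1042), 10], [np.float64(-0.023), np.float64(0.236), 0, 0, 0, np.float64(0.1215), 10], [np.float64(-0.03), np.float64(0.27), 0, 0, 0, np.float64(0.1389), 10], [np.float64(-0.037), np.float64(0.303), 0, 0, 0, np.float64(0.1563), 10], [np.float64(-0.046), np.float64(0.336), 0, 0, 0, np.float64(0.1736), 10], [np.float64(-0.056), np.float64(0.369), 0, 0, 0, np.float64(0.191), 10]]
[0.41566085 0.23147408 0.09699363]
```

>>> servo_tool:
  plan:
    - [0,0.033,0,0,0,0.0174,10]
    - [-0.002,0.067,0,0,0,0.0347,10]
    - [-0.004,0.101,0,0,0,0.0521,10]
    - [-0.007,0.135,0,0,0,0.0694,10]
    - [-0.012,0.169,0,0,0,0.0868,10]
    - [-0.017,0.203,0,0,0,0.1042,10]
    - [-0.023,0.236,0,0,0,0.1215,10]
    - [-0.03,0.27,0,0,0,0.1389,10]
    - [-0.037,0.303,0,0,0,0.1563,10]
    - [-0.046,0.336,0,0,0,0.1736,10]
    - [-0.056,0.369,0,0,0,0.191,10]
    - [-0.056,0.369,0,0,0,0.191,10]

```text
time: 12.2
tool_pos: [0.4315, 0.2654, 0.0969]
ee_rot: [-3.141, -0.0, 2.556]
wrist_force: [-0.4, 0.0, -0.2]
width: 0.0258
finger_force: 30.0
```

```bash
python3 -c "
from h import *
tq(4); arc(.15,5)
print(robot.get_obs()['tool_pos'])"
```

```text
t 12.35 yaw -0.5850161336760324 r 0.12487606721582928 z 0.09692916846320584 Mz,rxF,F [ 0.166  0.064 -0.823 -0.071 -0.459] eye [0.21 0.27 0.21 0.23] q6 -0.5467249145691255 w 0.02580138824691136
[[np.float64(-0.001), np.float64(0.039), 0, 0, 0, np.float64(0.0191), 10], [np.float64(-0.002), np.float64(0.076), 0, 0, 0, np.float64(0.0382), 10], [np.float64(-0.005), np.float64(0.113), 0, 0, 0, np.float64(0.0573), 10], [np.float64(-0.009), np.float64(0.151), 0, 0, 0, np.float64(0.0764), 10], [np.float64(-0.014), np.float64(0.188), 0, 0, 0, np.float64(0.0955), 10]]
[0.43142685 0.26516209 0.09692917]
```

Drag is a clean 0.23 N m against the 0.22 expected. I carry on in small steps, reading the torque after each.

>>> servo_tool:
  plan:
    - [-0.001,0.038,0,0,0,0.0191,10]
    - [-0.002,0.076,0,0,0,0.0382,10]
    - [-0.005,0.113,0,0,0,0.0573,10]
    - [-0.009,0.15,0,0,0,0.0764,10]
    - [-0.009,0.15,0,0,0,0.0764,10]

```text
time: 12.77
tool_pos: [0.4406, 0.2773, 0.0969]
ee_rot: [-3.141, -0.0, 2.436]
wrist_force: [-1.3, 0.2, -0.5]
width: 0.0257
finger_force: 30.0
```

```bash
python3 -c "
from h import *
tq(4)"
```

```text
t 12.9167 yaw -0.7049798386360568 r 0.1248145842196684 z 0.09690991995891614 Mz,rxF,F [ 0.123  0.072 -1.23   0.292 -0.42 ] eye [0.17 0.26 0.16 0.18] q6 -0.4131925113441983 w 0.025901509501973605
```

>>> servo_tool:
  plan:
    - [0,0.025,0,0,0,0.0127,10]
    - [-0.001,0.05,0,0,0,0.0255,10]
    - [-0.002,0.075,0,0,0,0.0382,10]
    - [-0.002,0.075,0,0,0,0.0382,10]

```text
time: 13.25
tool_pos: [0.4458, 0.283, 0.0969]
ee_rot: [-3.141, -0.0, 2.374]
wrist_force: [-1.8, -0.5, -0.7]
width: 0.0258
finger_force: 30.0
```

```bash
python3 -c "
from h import *
tq(4)"
```

```text
t 13.4 yaw -0.7658230945121023 r 0.12479944946957366 z 0.09687040354630062 Mz,rxF,F [ 0.069  0.119 -1.198 -0.165 -0.349] eye [0.28 0.22 0.05 0.2 ] q6 -0.346758836460438 w 0.025542437226388916
```

>>> servo_tool:
  plan:
    - [0,0.025,0,0,0,0.0127,10]
    - [-0.001,0.05,0,0,0,0.0255,10]
    - [-0.002,0.075,0,0,0,0.0382,10]
    - [-0.002,0.075,0,0,0,0.0382,10]

```text
time: 13.73
tool_pos: [0.4513, 0.2883, 0.0968]
ee_rot: [-3.141, 0.0, 2.314]
wrist_force: [-2.5, -1.0, -0.2]
width: 0.0256
finger_force: 30.0
```

```bash
python3 -c "
from h import *
tq(5)"
```

```text
t 13.9333 yaw -0.8258303000135014 r 0.12478339780468699 z 0.09688900623251898 Mz,rxF,F [ 0.011  0.167 -1.121 -0.762 -0.343] eye [0.31 0.12 0.19 0.18 0.1 ] q6 -0.2823386896355389 w 0.02546341181379434
```

>>> servo_tool:
  plan:
    - [0,0.025,0,0,0,0.0127,10]
    - [-0.001,0.05,0,0,0,0.0255,10]
    - [-0.002,0.075,0,0,0,0.0382,10]
    - [-0.002,0.075,0,0,0,0.0382,10]

```text
time: 14.27
tool_pos: [0.457, 0.2932, 0.0969]
ee_rot: [-3.141, 0.0, 2.254]
wrist_force: [-1.5, -1.1, -0.6]
width: 0.0256
finger_force: 30.0
```

```bash
python3 -c "
from h import *
tq(5)"
```

```text
t 14.4667 yaw -0.8859077043290426 r 0.12479245905897522 z 0.09689149026233666 Mz,rxF,F [-0.007  0.183 -1.14  -0.917 -0.731] eye [0.24 0.05 0.26 0.18 0.15] q6 -0.2187866921333219 w 0.025699761531012
```

>>> servo_tool:
  plan:
    - [0,0.025,0,0,0,0.0127,10]
    - [-0.001,0.05,0,0,0,0.0255,10]
    - [-0.002,0.075,0,0,0,0.0382,10]
    - [-0.002,0.075,0,0,0,0.0382,10]

```text
time: 14.8
tool_pos: [0.463, 0.2977, 0.0969]
ee_rot: [-3.141, 0.0, 2.194]
wrist_force: [-1.1, -2.1, 0.0]
width: 0.026
finger_force: 30.0
```

```bash
python3 -c "
from h import *
tq(5)"
```

```text
t 15.0 yaw -0.9459124568239856 r 0.1247859126356998 z 0.09688737407413257 Mz,rxF,F [-0.022  0.218 -1.073 -1.5   -0.928] eye [0.22 0.18 0.11 0.22 0.26] q6 -0.15615346812604697 w 0.025547621980803594
```

>>> servo_tool:
  plan:
    - [0,0.025,0,0,0,0.0127,10]
    - [-0.001,0.05,0,0,0,0.0255,10]
    - [-0.002,0.075,0,0,0,0.0382,10]
    - [-0.002,0.075,0,0,0,0.0382,10]

```text
time: 15.33
tool_pos: [0.4692, 0.3019, 0.0969]
ee_rot: [-3.141, 0.0, 2.134]
wrist_force: [-0.9, -2.7, -0.8]
width: 0.0258
finger_force: 30.0
```

```bash
python3 -c "
from h import *
tq(5)"
```

```text
t 15.5333 yaw -1.005924143991821 r 0.12480495257930971 z 0.09685080773828261 Mz,rxF,F [-0.03   0.257 -0.72  -2.725 -0.486] eye [ 0.19 -0.02  0.35  0.38  0.23] q6 -0.09441039689432579 w 0.025612347346040794
```

>>> servo_tool:
  plan:
    - [0,0.025,0,0,0,0.0127,10]
    - [-0.001,0.05,0,0,0,0.0255,10]
    - [-0.002,0.075,0,0,0,0.0382,10]
    - [-0.002,0.075,0,0,0,0.0382,10]

```text
time: 15.87
tool_pos: [0.4756, 0.3057, 0.0968]
ee_rot: [-3.141, 0.0, 2.074]
wrist_force: [-1.1, -3.3, -1.1]
width: 0.0256
finger_force: 30.0
```

```bash
python3 -c "
from h import *
tq(5)"
```

```text
t 16.0667 yaw -1.0659672461935408 r 0.12482028232957577 z 0.09689683905405341 Mz,rxF,F [-0.069  0.285 -0.844 -3.206 -0.942] eye [0.25 0.18 0.23 0.19 0.23] q6 -0.033496226344330554 w 0.025684175462602606
```

>>> servo_tool:
  plan:
    - [0,0.025,0,0,0,0.0127,10]
    - [-0.001,0.05,0,0,0,0.0255,10]
    - [-0.002,0.075,0,0,0,0.0382,10]
    - [-0.002,0.075,0,0,0,0.0382,10]

```text
time: 16.4
tool_pos: [0.4823, 0.3091, 0.0968]
ee_rot: [-3.141, 0.0, 2.014]
wrist_force: [-1.0, -4.9, -0.5]
width: 0.0258
finger_force: 30.0
```

```bash
python3 -c "
from h import *
tq(5)"
```

```text
t 16.6 yaw -1.1259414895685023 r 0.12483081658254584 z 0.09689163174512715 Mz,rxF,F [-0.06   0.273 -0.421 -4.207 -0.693] eye [0.27 0.14 0.2  0.25 0.21] q6 0.026557116951704103 w 0.02577230574476338
```

>>> servo_tool:
  plan:
    - [0,0.025,0,0,0,0.0127,10]
    - [-0.001,0.05,0,0,0,0.0255,10]
    - [-0.002,0.075,0,0,0,0.0382,10]
    - [-0.002,0.075,0,0,0,0.0382,10]

```text
time: 16.93
tool_pos: [0.4891, 0.3121, 0.0968]
ee_rot: [-3.141, 0.0, 1.954]
wrist_force: [-0.1, -5.1, -0.6]
width: 0.026
finger_force: 30.0
```

```bash
python3 -c "
from h import *
tq(5)"
```

```text
t 17.1333 yaw -1.1859561611755987 r 0.12487549580363004 z 0.09687025301616076 Mz,rxF,F [-0.052  0.284 -0.472 -4.91  -0.874] eye [0.19 0.25 0.27 0.22 0.23] q6 0.08589832306335309 w 0.02571450306768785
```

>>> servo_tool:
  plan:
    - [0,0.025,0,0,0,0.0127,10]
    - [-0.001,0.05,0,0,0,0.0255,10]
    - [-0.002,0.075,0,0,0,0.0382,10]
    - [-0.002,0.075,0,0,0,0.0382,10]

```text
time: 17.47
tool_pos: [0.4959, 0.3147, 0.0968]
ee_rot: [-3.141, 0.001, 1.895]
wrist_force: [-0.5, -5.3, -1.6]
width: 0.0257
finger_force: 30.0
```

```bash
python3 -c "
from h import *
tq(5)"
```

```text
t 17.6667 yaw -1.2458473212026164 r 0.1248095227392298 z 0.09683140397916762 Mz,rxF,F [-0.031  0.269 -0.517 -5.213 -1.013] eye [0.18 0.21 0.28 0.24 0.28] q6 0.14429454058298147 w 0.02565444676944033
```

>>> servo_tool:
  plan:
    - [0,0.025,0,0,0,0.0127,10]
    - [-0.001,0.05,0,0,0,0.0255,10]
    - [-0.002,0.075,0,0,0,0.0382,10]
    - [-0.002,0.075,0,0,0,0.0382,10]

```text
time: 18.0
tool_pos: [0.5031, 0.3168, 0.0968]
ee_rot: [-3.141, 0.001, 1.835]
wrist_force: [-0.0, -5.9, 0.0]
width: 0.0261
finger_force: 30.0
```

```bash
python3 -c "
from h import *
tq(5)"
```

```text
t 18.2 yaw -1.305767634458722 r 0.12479532758812421 z 0.09684056229145067 Mz,rxF,F [-0.021  0.25  -0.563 -5.578 -0.835] eye [0.14 0.23 0.3  0.29 0.18] q6 0.20210736537722349 w 0.02595600239715129
```

>>> servo_tool:
  plan:
    - [0,0.025,0,0,0,0.0127,10]
    - [-0.001,0.05,0,0,0,0.0255,10]
    - [-0.002,0.075,0,0,0,0.0382,10]
    - [-0.002,0.075,0,0,0,0.0382,10]

```text
time: 18.53
tool_pos: [0.5103, 0.3185, 0.0967]
ee_rot: [-3.141, 0.001, 1.775]
wrist_force: [-1.2, -6.3, -0.4]
width: 0.026
finger_force: 30.0
```

```bash
python3 -c "
from h import *
tq(5)"
```

```text
t 18.7333 yaw -1.365752547770386 r 0.12477317685025965 z 0.096792903944358 Mz,rxF,F [-4.000e-03  2.430e-01 -8.600e-01 -5.435e+00 -7.580e-01] eye [0.3  0.2  0.14 0.33 0.22] q6 0.25921172524237096 w 0.025425586973734045
```

>>> servo_tool:
  plan:
    - [0,0.025,0,0,0,0.0127,10]
    - [-0.001,0.05,0,0,0,0.0255,10]
    - [-0.002,0.075,0,0,0,0.0382,10]
    - [-0.002,0.075,0,0,0,0.0382,10]

```text
time: 19.07
tool_pos: [0.5176, 0.3197, 0.0967]
ee_rot: [-3.141, 0.001, 1.715]
wrist_force: [-1.8, -5.1, -1.2]
width: 0.0258
finger_force: 30.0
```

```bash
python3 -c "
from h import *
tq(5)"
```

```text
t 19.2667 yaw -1.4257261879250431 r 0.12473900314356695 z 0.09676919419511021 Mz,rxF,F [ 1.00e-03  1.95e-01 -8.06e-01 -5.27e+00 -7.15e-01] eye [0.28 0.18 0.16 0.22 0.14] q6 0.31568096867821954 w 0.025936686826185863
```

>>> servo_tool:
  plan:
    - [0,0.025,0,0,0,0.0127,10]
    - [-0.001,0.05,0,0,0,0.0255,10]
    - [-0.002,0.075,0,0,0,0.0382,10]
    - [-0.002,0.075,0,0,0,0.0382,10]

```text
time: 19.6
tool_pos: [0.525, 0.3205, 0.0967]
ee_rot: [-3.14, 0.001, 1.655]
wrist_force: [-1.5, -5.0, -0.3]
width: 0.0259
finger_force: 30.0
```

```bash
python3 -c "
from h import *
tq(5)
out=[]
for n in('scene','side'):
    k,im=snap(n,n+'5.png'); u,v=map(int,proj(k,[.53,.21,.09])); print(u-35,v-35); out.append(cv2.resize(im[v-35:v+35,u-35:u+35],(400,400),interpolation=2))
cv2.imwrite('pics/c6.png',np.hstack(out)[:,:,::-1])
"
```

```text
t 19.8 yaw -1.485738383715032 r 0.12466132546081589 z 0.09668209775220143 Mz,rxF,F [ 0.026  0.208 -1.154 -5.987 -0.676] eye [0.31 0.37 0.15 0.22 0.12] q6 0.3715328157984288 w 0.02552923305928355
352 162
288 113
```

View pics/c6.png

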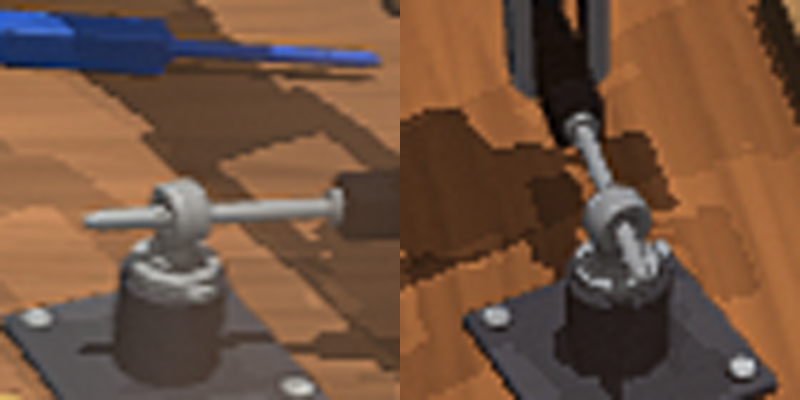

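The shank is still through the loop (scene crop, ring at about (182,212)) and the eye follows with a lag. I'm still reading only drag, so I continue.

>>> servo_tool:
  plan:
    - [0,0.025,0,0,0,0.0127,10]
    - [-0.001,0.05,0,0,0,0.0255,10]
    - [-0.002,0.075,0,0,0,0.0382,10]
    - [-0.002,0.075,0,0,0,0.0382,10]

```text
time: 20.23
tool_pos: [0.5322, 0.3209, 0.0966]
ee_rot: [-3.14, 0.001, 1.595]
wrist_force: [-1.6, -5.9, -0.5]
width: 0.0258
finger_force: 30.0
```

```bash
python3 -c "
from h import *
tq(6)
c=cam('side');u0,v0=288,113
P=lambda a,b,z:onz(c,u0+(a-400)*70/400,v0+b*70/400,z)
a=P(578,122,.089);b=P(606,185,.089);d=P(645,270,.089);print(a,b,d,np.arctan2(*(b-a)[1::-1]),np.arctan2(*(d-a)[1::-1]))
c=cam('scene');Q=lambda a,b,z:onz(c,352+a*70/400,162+b*70/400,z)
a=Q(335,207,.089);d=Q(90,220,.089);print(a,d,np.arctan2(*(d-a)[1::-1]))
"
```

```text
t 20.4833 yaw -1.5454344944884135 r 0.12467713206267882 z 0.09660926840418571 Mz,rxF,F [ 0.109  0.237 -1.741 -5.596 -0.558] eye [0.29 0.38 0.3  0.38 0.43 0.29] q6 0.4266644818754573 w 0.026085867698427568
[0.52764888 0.27575724 0.089     ] [0.5332953  0.22430233 0.089     ] [0.54097363 0.1593617  0.089     ] -1.4614982471567688 -1.456814365997977
[0.53167216 0.27131676 0.089     ] [0.54044628 0.1557877  0.089     ] -1.4949945328964174
```

Torque has risen to 0.35, so it is home. Finer steps now, aiming for about 0.63 N m.

>>> servo_tool:
  plan:
    - [0,0.0125,0,0,0,0.0064,10]
    - [0,0.025,0,0,0,0.0127,10]
    - [-0.001,0.0375,0,0,0,0.0191,10]
    - [-0.001,0.0375,0,0,0,0.0191,10]

```text
time: 20.82
tool_pos: [0.5356, 0.3209, 0.0966]
ee_rot: [-3.139, 0.002, 1.566]
wrist_force: [-1.9, -5.2, -1.1]
width: 0.0259
finger_force: 30.0
```

```bash
python3 -c "
from h import *
tq(8)"
```

```text
t 21.1667 yaw -1.5751566091217932 r 0.12467739035934025 z 0.09658407497035482 Mz,rxF,F [ 0.155  0.245 -1.959 -5.496 -0.329] eye [0.41 0.49 0.43 0.41 0.36 0.32 0.35 0.43] q6 0.45385940516849627 w 0.026262300737934872
```

>>> servo_tool:
  plan:
    - [0,0.0125,0,0,0,0.0064,10]
    - [0,0.025,0,0,0,0.0127,10]
    - [-0.001,0.0375,0,0,0,0.0191,10]
    - [-0.001,0.0375,0,0,0,0.0191,10]

```text
time: 21.5
tool_pos: [0.5392, 0.3209, 0.0965]
ee_rot: [-3.139, 0.002, 1.536]
wrist_force: [-2.6, -5.7, -0.4]
width: 0.0258
finger_force: 30.0
```

```bash
python3 -c "
from h import *
tq(8)"
```

```text
t 21.85 yaw -1.6048884384425306 r 0.12467847769153582 z 0.0965792177848178 Mz,rxF,F [ 0.222  0.283 -2.416 -5.18  -0.62 ] eye [0.5  0.42 0.4  0.56 0.52 0.6  0.53 0.5 ] q6 0.48091853599771783 w 0.025794188356921984
```

>>> servo_tool:
  plan:
    - [0,0.0125,0,0,0,0.0064,10]
    - [0,0.025,0,0,0,0.0127,10]
    - [-0.001,0.0375,0,0,0,0.0191,10]
    - [-0.001,0.0375,0,0,0,0.0191,10]

```text
time: 22.18
tool_pos: [0.5427, 0.3207, 0.0964]
ee_rot: [-3.139, 0.002, 1.506]
wrist_force: [-2.9, -5.0, -0.2]
width: 0.0257
finger_force: 30.0
```

```bash
python3 -c "
from h import *
tq(10)"
```

```text
t 22.6333 yaw -1.6346591654672196 r 0.12465343133803154 z 0.09644299642352883 Mz,rxF,F [ 0.291  0.286 -2.595 -5.345 -0.255] eye [0.68 0.52 0.69 0.64 0.57 0.49 0.42 0.58 0.54 0.63] q6 0.5078687245092941 w 0.025552483286219237
```

>>> servo_tool:
  plan:
    - [0,0.01,0,0,0,0.005,10]
    - [0,0.019,0,0,0,0.0096,10]
    - [0,0.019,0,0,0,0.0096,10]

```text
time: 22.88
tool_pos: [0.5444, 0.3206, 0.0964]
ee_rot: [-3.138, 0.002, 1.492]
wrist_force: [-2.2, -5.3, -0.2]
width: 0.0257
finger_force: 30.0
```

```bash
python3 -c "
from h import *
tq(10)"
```

```text
t 23.3333 yaw -1.649572966459631 r 0.12466333056178651 z 0.09645222277067084 Mz,rxF,F [ 0.318  0.291 -2.728 -5.538 -0.249] eye [0.51 0.54 0.69 0.63 0.56 0.53 0.67 0.59 0.68 0.7 ] q6 0.5213471330299285 w 0.02559489124481848
```

Torque is 0.61 N m, which puts the collar at about 0.05: nipped up. I back off into the free play, re-align the shank with the bore and check that it is unloaded.

```bash
python3 -c "
from h import *
arc(-.27,6)"
```

```text
[[np.float64(-0.001), np.float64(-0.046), 0, 0, 0, np.float64(-0.0286), 10], [np.float64(-0.005), np.float64(-0.102), 0, 0, 0, np.float64(-0.0573), 10], [np.float64(-0.011), np.float64(-0.157), 0, 0, 0, np.float64(-0.0859), 10], [np.float64(-0.02), np.float64(-0.213), 0, 0, 0, np.float64(-0.1146), 10], [np.float64(-0.031), np.float64(-0.268), 0, 0, 0, np.float64(-0.1432), 10], [np.float64(-0.045), np.float64(-0.322), 0, 0, 0, np.float64(-0.1719), 10]]
```

>>> servo_tool:
  plan:
    - [-0.001,-0.046,0,0,0,-0.0286,10]
    - [-0.005,-0.102,0,0,0,-0.0573,10]
    - [-0.011,-0.157,0,0,0,-0.0859,10]
    - [-0.02,-0.213,0,0,0,-0.1146,10]
    - [-0.031,-0.268,0,0,0,-0.1432,10]
    - [-0.045,-0.322,0,0,0,-0.1719,10]
    - [-0.045,-0.322,0,0,0,-0.1719,10]

```text
time: 23.92
tool_pos: [0.512, 0.3206, 0.0972]
ee_rot: [-3.141, -0.003, 1.762]
wrist_force: [-1.9, -0.8, -0.5]
width: 0.0258
finger_force: 30.0
```

```bash
python3 -c "
from h import *
tq(6)"
```

```text
t 24.1667 yaw -1.3814822362906332 r 0.12597940681215916 z 0.0970250195940685 Mz,rxF,F [-0.312  0.306 -2.552  0.493 -1.013] eye [-0.01  0.02  0.03 -0.08  0.03 -0.03] q6 0.2735971350914852 w 0.02595303524653502
```

>>> servo_tool:
  plan:
    - [0,-0.015,0,0,0,0,10]
    - [0,-0.015,0,0,0,0,10]
    - [0,-0.015,0,0,0,0,10]

```text
time: 24.42
tool_pos: [0.5123, 0.319, 0.097]
ee_rot: [3.141, -0.0, 1.761]
wrist_force: [-1.0, -0.0, -1.6]
width: 0.0258
finger_force: 30.0
```

```bash
python3 -c "
from h import *
tq(6)"
```

```text
t 24.6667 yaw -1.3810878530767294 r 0.12472487647572761 z 0.09695762480847736 Mz,rxF,F [-0.09   0.11  -0.914  0.092 -1.527] eye [-0.   -0.04  0.    0.01  0.08  0.06] q6 0.27329879385112 w 0.025720344434824013
```

>>> servo_tool:
  plan:
    - [0,-0.006,0,0,0,0,10]
    - [0.1,-0.006,0,0,0,0,10]
    - [0.2,-0.006,0,0,0,0,10]
    - [0.3,-0.006,0,0,0,0,10]
    - [0.3,-0.006,0,0,0,0,10]

```text
time: 25.08
tool_pos: [0.5049, 0.3508, 0.0968]
ee_rot: [3.142, -0.001, 1.763]
wrist_force: [0.9, -0.1, -2.3]
width: 0.0257
finger_force: 30.0
```

```bash
python3 -c "
from h import *
tq(3)"
```

```text
t 25.1833 yaw -1.3793608459169961 r 0.1557319539121878 z 0.09677645138806348 Mz,rxF,F [ 1.000e-03 -4.200e-02  2.720e-01  2.000e-03 -2.438e+00] eye [-0.19 -0.1   0.16] q6 0.3210010338195262 w 0.025896418079957052
```

>>> servo_tool:
  plan:
    - [0.15,0,0,0,0,0,10]
    - [0.3,0,0,0,0,0,10]
    - [0.45,0,0,0,0,0,10]
    - [0.6,0,0,0,0,0,10]
    - [0.6,0,0,0,0,0,10]

```text
time: 25.6
tool_pos: [0.493, 0.4109, 0.0968]
ee_rot: [-3.142, -0.002, 1.764]
wrist_force: [-0.3, 0.2, -3.2]
width: 0.0256
finger_force: 30.0
```

```bash
python3 -c "
from h import *
tq(3); o=robot.get_obs(); print(o['tool_pos'],o['ee_rot'])
# target on the mat: as at start; up first to z .19
go(.529,-.2095,.15,.338-np.pi,8,dyaw=1.719,cur=[*o['tool_pos'][:2],.19,-1.381+np.pi])"
```

```text
t 25.7 yaw -1.3790814197224435 r 0.21580940096251 z 0.09665501519618534 Mz,rxF,F [-1.500e-02 -2.000e-03 -8.000e-02  4.690e-01 -2.317e+00] eye [ 0.06  0.14 -0.25] q6 0.410797822918585 w 0.02571952136084114
[0.49381594 0.40802574 0.09665502] [-3.14137144e+00  8.60640808e-04  1.76251123e+00]
[-0.766, -0.102, 0.05, 0.0, 0.0, -0.137]
[-0.727, -0.263, 0.05, 0.0, 0.0, -0.137]
[-0.654, -0.412, 0.05, 0.0, 0.0, -0.137]
[-0.551, -0.542, 0.05, 0.0, 0.0, -0.137]
[-0.423, -0.647, 0.05, 0.0, 0.0, -0.137]
[-0.275, -0.723, 0.05, 0.0, 0.0, -0.137]
[-0.115, -0.765, 0.05, 0.0, 0.0, -0.137]
[0.051, -0.771, 0.05, 0.0, 0.0, -0.137]
```

>>> servo_tool:
  plan:
    - [0,0,-0.3,0,0,0,10]
    - [0,0,-0.6,0,0,0,10]
    - [0,0,-0.93,0,0,0,10]
    - [0,0,-0.93,0,0,0,10]

```text
time: 26.03
tool_pos: [0.4974, 0.4085, 0.199]
ee_rot: [3.128, -0.005, 1.76]
wrist_force: [0.2, 0.4, 0.3]
width: 0.0259
finger_force: 30.0
```

>>> servo_tool:
  plan:
    - [-0.35,-0.05,0.02,0,0,-0.06,10]
    - [-0.766,-0.102,0.05,0,0,-0.137,10]
    - [-0.766,-0.102,0.05,0,0,-0.137,10]

```text
time: 26.28
tool_pos: [0.4985, 0.3229, 0.1828]
ee_rot: [-3.136, 0.006, 1.974]
wrist_force: [0.8, 1.2, -3.5]
width: 0.0259
finger_force: 30.0
```

>>> servo_tool:
  plan:
    - [-0.36,-0.13,0.02,0,0,-0.068,10]
    - [-0.727,-0.263,0.05,0,0,-0.137,10]
    - [-0.727,-0.263,0.05,0,0,-0.137,10]

```text
time: 26.53
tool_pos: [0.5031, 0.246, 0.1782]
ee_rot: [-3.136, 0.004, 2.187]
wrist_force: [-0.6, 0.6, -3.0]
width: 0.0256
finger_force: 30.0
```

>>> servo_tool:
  plan:
    - [-0.32,-0.2,0.02,0,0,-0.068,10]
    - [-0.654,-0.412,0.05,0,0,-0.137,10]
    - [-0.654,-0.412,0.05,0,0,-0.137,10]

```text
time: 26.78
tool_pos: [0.5075, 0.1692, 0.1736]
ee_rot: [-3.136, 0.002, 2.402]
wrist_force: [0.8, 0.6, -2.5]
width: 0.0256
finger_force: 30.0
```

>>> servo_tool:
  plan:
    - [-0.27,-0.27,0.02,0,0,-0.068,10]
    - [-0.551,-0.542,0.05,0,0,-0.137,10]
    - [-0.551,-0.542,0.05,0,0,-0.137,10]

```text
time: 27.03
tool_pos: [0.512, 0.0923, 0.1687]
ee_rot: [-3.136, 0.001, 2.616]
wrist_force: [0.2, -0.3, -2.2]
width: 0.0256
finger_force: 30.0
```

>>> servo_tool:
  plan:
    - [-0.21,-0.32,0.02,0,0,-0.068,10]
    - [-0.423,-0.647,0.05,0,0,-0.137,10]
    - [-0.423,-0.647,0.05,0,0,-0.137,10]

```text
time: 27.28
tool_pos: [0.5164, 0.0155, 0.1637]
ee_rot: [-3.136, -0.0, 2.831]
wrist_force: [-0.3, 1.5, -2.7]
width: 0.0259
finger_force: 30.0
```

>>> servo_tool:
  plan:
    - [-0.14,-0.36,0.02,0,0,-0.068,10]
    - [-0.275,-0.723,0.05,0,0,-0.137,10]
    - [-0.275,-0.723,0.05,0,0,-0.137,10]

```text
time: 27.53
tool_pos: [0.5209, -0.0614, 0.1587]
ee_rot: [-3.137, -0.001, 3.046]
wrist_force: [-0.7, 0.7, -3.0]
width: 0.0258
finger_force: 30.0
```

>>> servo_tool:
  plan:
    - [-0.06,-0.38,0.02,0,0,-0.068,10]
    - [-0.115,-0.765,0.05,0,0,-0.137,10]
    - [-0.115,-0.765,0.05,0,0,-0.137,10]

```text
time: 27.78
tool_pos: [0.5255, -0.1384, 0.1537]
ee_rot: [-3.138, -0.002, -3.022]
wrist_force: [0.7, 0.5, -2.4]
width: 0.0257
finger_force: 30.0
```

>>> servo_tool:
  plan:
    - [0.02,-0.38,0.02,0,0,-0.068,10]
    - [0.051,-0.771,0.05,0,0,-0.137,10]
    - [0.051,-0.771,0.05,0,0,-0.137,10]
    - [0.051,-0.771,0.05,0,0,-0.137,10]
    - [0.051,-0.771,0.05,0,0,-0.137,10]

```text
time: 28.2
tool_pos: [0.5303, -0.2093, 0.1493]
ee_rot: [3.14, -0.001, -2.805]
wrist_force: [0.1, 0.2, -2.9]
width: 0.0255
finger_force: 30.0
```

```bash
python3 - <<'E'
from h import *
np.set_printoptions(precision=4,suppress=True)
o=robot.get_obs(); print(o["time"],o["tool_pos"],o["ee_rot"],o["wrist_force"],o["wrist_torque"],o["joint_positions"])
go(.529,-.2095,.06,.338-np.pi,1)
Rm=rot(o["ee_rot"]); t=np.array(o["tool_pos"])
out=[]
for n in("scene","side"):
    k,im=snap(n,n+"6.png"); print([proj(k,t+Rm@[x,0,.008]) for x in(-.17,-.05)])
    u,v=map(int,proj(k,t+Rm@[-.1,0,.008])); print(u-40,v-30)
    out.append(cv2.resize(im[v-30:v+30,u-40:u+40],(400,300),interpolation=2))
c,im=snap("wrist","w6.png"); print("eye view?",proj(c,[.535,.196,.09]))
cv2.imwrite("pics/c7.png",np.hstack(out)[:,:,::-1])
E
```

```text
28.2 [ 0.5303 -0.2093  0.1493] [ 3.1399 -0.0006 -2.8046] [ 0.0653  0.2284 -2.9204] [ 0.0668 -0.1186 -0.0201] [-0.4759  0.1581  1.4375  0.0008  1.5477 -2.3836]
[0.013, 0.003, 0.893, 0.0, 0.0, -0.001]
[array([242.9474, 218.8344]), array([231.5116, 192.5561])]
196 172
[array([427.3188, 229.9016]), array([379.6918, 252.5456])]
360 212
eye view? [766.319  378.7198]
```

View pics/c7.png

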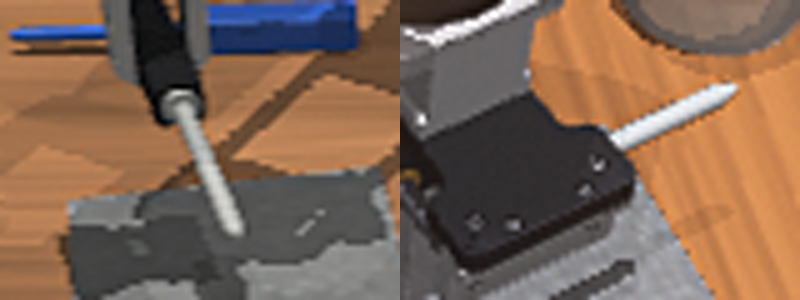

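The driver is still aligned in the grip: tip at scene (243,218) and side (427,230), as predicted. Now I lower it onto the mat gently.

>>> servo_tool:
  plan:
    - [0.013,0,0.3,0,0,0,10]
    - [0.013,0,0.6,0,0,0,10]
    - [0.013,0,0.9,0,0,0,10]
    - [0.013,0,0.9,0,0,0,10]
    - [0.013,0,0.9,0,0,0,10]

```text
time: 28.77
tool_pos: [0.5279, -0.209, 0.0584]
ee_rot: [3.138, -0.003, -2.8]
wrist_force: [-0.0, -0.8, -1.7]
width: 0.0257
finger_force: 30.0
```

>>> servo_tool:
  plan:
    - [0,0,0.1,0,0,0,10]
    - [0,0,0.2,0,0,0,10]
    - [0,0,0.27,0,0,0,10]
    - [0,0,0.31,0,0,0,10]
    - [0,0,0.33,0,0,0,10]
    - [0,0,0.33,0,0,0,10]
    - [0,0,0.33,0,0,0,10]

```text
time: 29.35
tool_pos: [0.5293, -0.2109, 0.0272]
ee_rot: [-3.141, 0.0, -2.801]
wrist_force: [0.1, -0.5, -1.7]
width: 0.0258
finger_force: 30.0
```

>>> servo_tool:
  plan:
    - [0,0,0.008,0,0,0,10]
    - [0,0,0.016,0,0,0,10]
    - [0,0,0.02,0,0,0,10]
    - [0,0,0.02,0,0,0,10]

```text
time: 29.68
tool_pos: [0.5292, -0.2108, 0.0251]
ee_rot: [-3.141, 0.0, -2.801]
wrist_force: [-0.7, -0.1, -1.8]
width: 0.0257
finger_force: 30.0
```

```bash
python3 -c "
from h import *
tq(4)"
```

```text
t 29.8333 yaw -5.942593433898114 r 0.4070929557739159 z 0.025048987354581363 Mz,rxF,F [ 0.024  0.153  0.377  0.124 -2.026] eye [-0.26  0.25  0.46  0.26] q6 -2.389828688711056 w 0.025734939596996874
```

>>> servo_tool:
  plan:
    - [0,0,0.006,0,0,0,10]
    - [0,0,0.012,0,0,0,10]
    - [0,0,0.012,0,0,0,10]
    - [0,0,0.012,0,0,0,10]

```text
time: 30.17
tool_pos: [0.5293, -0.2108, 0.0247]
ee_rot: [-3.141, 0.0, -2.801]
wrist_force: [-2.3, 1.2, 4.1]
width: 0.0257
finger_force: 30.0
```

```bash
python3 -c "
from h import *
tq(4)"
```

```text
t 30.3167 yaw -5.942542615724072 r 0.40714849473217124 z 0.024742024803891684 Mz,rxF,F [ 0.015 -1.14  -2.776  1.553  5.024] eye [-0.87 -1.39 -0.92 -1.32] q6 -2.3898142788379935 w 0.025895949001169427
```

The driver is in contact with the mat. I open and retreat upward.

>>> servo_tool:
  plan:
    - [0,0,0,0,0,0,30]
    - [0,0,0,0,0,0,45]
    - [0,0,0,0,0,0,50]
    - [0,0,0,0,0,0,50]
    - [0,0,0,0,0,0,50]

```text
time: 30.73
tool_pos: [0.5291, -0.2107, 0.0234]
ee_rot: [3.142, -0.0, -2.801]
wrist_force: [0.2, -0.8, 1.0]
width: 0.0493
finger_force: 0.0
```

>>> servo_tool:
  plan:
    - [0,0,-0.2,0,0,0,50]
    - [0,0,-0.6,0,0,0,50]
    - [0,0,-1,0,0,0,50]
    - [0,0,-1,0,0,0,50]
    - [0,0,-1,0,0,0,50]

```text
time: 31.15
tool_pos: [0.5312, -0.2117, 0.1275]
ee_rot: [-3.136, 0.005, -2.801]
wrist_force: [-0.3, 0.9, -0.3]
width: 0.05
finger_force: 0.0
```

```bash
python3 - <<'E'
from h import *
np.set_printoptions(precision=4,suppress=True)
o=robot.get_obs(); print(o["time"],o["tool_pos"],o["wrist_force"],o["width"])
c,im=snap("wrist","w8.png")
print([ (np.round(d["extent"]),d["conf"]) for d in robot.find_in("driver","wrist")[:2]])
hsv=cv2.cvtColor(im,cv2.COLOR_RGB2HSV); m=(hsv[...,2]<60).astype(np.uint8)
n,l,s,ce=cv2.connectedComponentsWithStats(m)
for i in range(1,n):
    if s[i,4]>800: print(s[i],onz(c,*ce[i],.03))
# collar tab / eye before vs after in side & scene views: patch difference
for nm in("scene","side"):
    k,im=snap(nm,nm+"8.png"); a=cv2.imread("pics/%s0.png"%nm)[:,:,::-1]
    for P,w in(([.604,.102,.01],14),([.44,.01,.01],14),([.66,-.09,.01],10)):
        u,v=map(int,proj(k,P)); print(nm,P,np.abs(a[v-w:v+w,u-w:u+w].astype(int)-im[v-w:v+w,u-w:u+w]).mean().round(1))
E
```

```text
31.15 [ 0.5312 -0.2117  0.1275] [-0.3334  0.86   -0.2893] 0.050040589392684465
[(array([316., 254.,  34., 216.]), 0.94)]
[  92    0  125  112 1535] [ 0.4601 -0.3496  0.03  ]
[ 300  143   33  115 3418] [ 0.5246 -0.2126  0.03  ]
[ 203  233  220   93 4322] [ 0.6146 -0.1842  0.03  ]
[    0   275   640   125 31827] [ 0.6542 -0.1675  0.03  ]
scene [0.604, 0.102, 0.01] 4.9
scene [0.44, 0.01, 0.01] 4.6
scene [0.66, -0.09, 0.01] 5.0
side [0.604, 0.102, 0.01] 73.9
side [0.44, 0.01, 0.01] 16.9
side [0.66, -0.09, 0.01] 32.1
```

```bash
python3 -c "
from h import *
print(robot.close_job())"
```

```text
the job is handed in; nothing more can be done
None
```

The job is handed in: the eye is home and nipped up to about 0.61 N m, which implies about 0.05 rad of collar drag (worked out from the wrist torque, not seen directly), and the driver is back on the mat at about 31 s of the 67 s allowed.

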